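Gauge the oblong brass sleeves and sort them

TASK

Try each of the two oblong brass sleeves from the wooden rack on the blue stand's gauge pin, one at a time, letting it down the pin as far as it will go. A sleeve that goes all the way down to the base plate belongs in the white tray, one that stops partway in the red tray: stand it upright in its tray, flat on the floor of the tray, before you try the other one. Leave the other things on the bench where they are.

Things in the scene. Friction and masses are not known exactly. Their poses are not given: they have to be found in the camera images.
- sleeve_a: oblong brass tube sleeve standing on end (z up), 44 mm long (its x), 30 mm wide (y), 30 mm tall; open bore 34.5 x 20.5 mm, walls 4.75 mm; 0.08 to 0.17 kg; a half turn about z changes nothing. Origin: centre of its lower end. Starts in a rack slot, its x along the rack's x. Of the two sleeves one has a clean bore, the other solder lumps halfway down it; which is which is found by trying.
- sleeve_b: oblong brass tube sleeve standing on end (z up), 44 mm long (its x), 30 mm wide (y), 30 mm tall; open bore 34.5 x 20.5 mm, walls 4.75 mm; 0.08 to 0.17 kg; a half turn about z changes nothing. Origin: centre of its lower end. Starts in a rack slot, its x along the rack's x. Of the two sleeves one has a clean bore, the other solder lumps halfway down it; which is which is found by trying.
- gauge: blue steel gauge stand, fixed, z up: base plate 110 (x) x 70 (y) x 10 mm, the bright oblong gauge pin upright in its middle, a guard beyond each end of the pin. A sleeve goes on with its x along the stand's x (either way round). The clean sleeve goes down onto the base plate (its lower end 10 mm above the bench). Origin: centre of the underside.
- pin_top (a point): centre of the top of the gauge pin, 45 mm above the bench. Pin: 32 mm along the stand's x by 18 mm along its y, rising 35 mm from the plate; the topmost 7 mm taper to 25 x 11 mm. The sleeve with lumps stops on this top after about 11 mm, its lower end about 34 mm above the bench.
- guard_top (a point): top of the guard at the stand's +x side, 70 mm above the bench; the same at -x. The guards stand 29 to 37 mm from the pin's axis along x and are 26 mm wide in y; a sleeve passes with 7 mm to spare at each end, so at the pin it can be held only by its long flat sides (fingers closing along the stand's y, where there is room).
- rack: dark wooden rack, fixed: floor 56 (x) x 142 (y) x 8 mm with four walls 36 mm long (x), 10 mm thick, 30 mm tall above the floor: three slots 34 mm wide, centred at y = -44, 0, +44 mm, open at both x ends. Two hold sleeves, one the punch, in any order. Origin: centre of the underside.
- rack_mid (a point): centre of the rack at the height of its wall tops, 38 mm above the bench. The walls are as high as the sleeves and cover their long sides, so in the rack a sleeve can be taken only by its two ends (fingers closing along the rack's x); for the pin it must be set down and taken again by its long sides.
- turntable: round soldering turntable, terracotta-coloured flat top, 144 mm across, top 15 mm above the bench; it does not turn. A convenient place to set a sleeve down. Fixed. Origin: centre of its underside.
- tray_white: square white tray for sleeves that fit, 104 x 104 mm, walls 4 mm thick and 16 mm high, floor 4 mm thick. Fixed. Origin: centre of its underside.
- tray_red: square red tray for sleeves that do not fit, 104 x 104 mm, walls 4 mm thick and 16 mm high, floor 4 mm thick. Fixed. Origin: centre of its underside.
- punch: steel punch, a round bar 26 mm across and 54 mm tall with a stepped, domed top, standing in one of the rack's slots (bystander). Origin: underside
- tin: small round aluminium tin, 30 mm across and 22 mm tall, standing near the rim of the turntable, 50 mm from its centre (bystander). Origin: underside
- jar: amber jar with black cap, 40 mm across, 62 mm tall, standing on the bench (bystander). Origin: underside
- lighter: white lighter lying flat, 24 mm along its x, 78 mm along its y, 12 mm high; metal end towards +y (bystander). Origin: underside
- can: blue spray can standing, 50 mm across, 120 mm tall (bystander). Origin: underside
- bottle: white bottle with red cap standing, 42 mm across, 90 mm tall (bystander). Origin: underside
- tweezers: steel tweezers lying along their x, 150 mm long, 16 mm wide, 7 mm high (bystander). Origin: at the middle of its length, on its underside
- file: small wooden-handled round file lying along its x, 190 mm long, about 30 mm wide and high at most (bystander). Origin: at the middle of its length, on its underside
Things that resemble listed ones, but are neither listed nor needed, are in the scene too. What is shaped like the sleeve_b but purple is not meant.

How it is judged:
By the outcome, as a careful person would: the job done as asked, in the order asked, and still so for the second after the job is handed in, with the robot touching nothing.
It also fails if it takes over 72 s, if anything falls off the work surface, if the arm or the gripper's body presses on something with over 40 N, if the wrist force passes 120 N, or if a joint passes its speed limit or range.

ROBOT

A 7-joint arm with a two-finger parallel gripper is mounted at the origin on the work surface. World frame = base frame: x ahead of the robot, y to its left, z up, the work surface at z = 0. Lengths are in mm, angles in degrees, forces in N, time in s.
With the tool pointing down it reaches from about 350 to 900 mm from the base axis. Payload 7.2 kg.
Tool frame: the origin (TCP) lies midway between the tips of the shut fingers; the grasp point (between the pads) lies pinch_z behind it (pinch_z is the distance from the TCP to the grasp point, in mm); z points along the fingers, y is the line along which they close (so a half turn about z gives the same grasp; the last joint's range is limited). The gripper opens to 88 mm and grips with 3 to 60 N. Pads are 20 mm wide; open, the fingers measure 115 mm over their backs; the gripper's body (75 mm by 178 mm) begins 61 mm behind the grasp point.
Start: joints at [68.056, 23.554, -0.728, 91.456, 0.321, 64.991, -4.71], TCP at [193.505, -594.294, 222.653] pointing down, gripper open.
Joint ranges: [-169.25, 169.25], [-16.82, 113.86], [-84.01, 82.57], [7.8, 145.47], [-59.2, 239.2], [7.22, 106.19], [-163.78, 163.78]. Speed limits (degrees/s): [136.94, 136.94, 172.46, 172.46, 180, 180, 180].

INTERFACE

Orientations are given as [roll, pitch, yaw] about the fixed x, y, z axes, in that order (R = Rz(yaw) Ry(pitch) Rx(roll)).
In Python, from workcell import * gives the robot as it stands.
- The arm moves only by the tool arm_command, never from a script. Its argument "moves" is a list of rows, each a list of 4 numbers: the shift along the tool's x, y, z in m, then the turn about the tool's z in rad. A call has 1 to 12 rows; each row is the pose to reach, as a shift and turn from the pose commanded when the call began, along the tool's axes at that moment; what a row does not reach only later rows make up. A row lasts 1/12 s, in which the tool goes at most 41.7 mm and 7.16 degrees, less where a joint would pass 70% of its speed; a pose out of reach is approached as far as the arm can. A call with a gripper value outside its range is refused whole. "jaw" is the opening, from -1 (shut) to 1 (fully open), set as the call begins (left out, the last holds). The fingers move at their own pace and stop on an object; "grip_force" is the grip in N (left out, the last holds). Time passes only in rows, so rows that repeat a pose let the fingers close. It gives the time, the measured TCP pose, the force, the opening and the grip force at its end, in the units of the state.
- get_obs(): the state, without advancing time (a new reading comes with each control period).
- capture(name): name is "scene" or "top"; returns a dict with "frame" (384x512x3 uint8, blue, green, red), "range_z" (384x512 float32, mm along the optical axis (not along the pixel's ray), 0 where there is no reading), "K" (3x3 intrinsics, pixels), "k1" (the pictures are not rectified: a ray, as slopes to the right and down, at radius r is drawn at 1 + k1 r^2 times it, then the intrinsics apply), "R" (3x3) and "t" (3): a world point X has camera coordinates R X + t. Camera axes: x right, y down, z forward; pixel columns grow to the right and rows downward; lengths in mm; the calibration is good to about 2 mm. A picture is of the moment at which its call begins.
- finish_job(): hands the job in; it is judged then, once.
The state is a dict: "time": time; "joint_pos": joint angles; "joint_velocities": joint speeds; "effort": joint torques, N m; "ee_pos": TCP position; "ee_rot": TCP orientation; "wrist_force": force on the tool from outside, world axes, zero at the start; "torque": the same for the moment, N m; "width": opening from 0.0 (shut) to 1.0 (fully open); "gripper_force": force on a finger pad.
Only numpy, scipy, OpenCV 4.12 (cv2) and the standard library are available. Lean on these libraries where they do the work, as an engineer would, in place of code of your own. Each camera call takes 0.05 s, during which the arm holds its last target. There are 200 camera calls.

## Working session

There is one attempt and no reset: what is moved stays moved. The work goes in short steps, Python scripts to look and compute and a tool call to move; the robot and the scene stay as the last step left them, time stands still between calls to the robot, and variables do not carry over. Pictures are saved under pics/ and viewed, at most 10 in all, crops included, and the job is handed in when it is done.

Besides the shell and the picture viewer there is one more tool, called after "Request:" by a JSON object that holds its "api" and its "payload". arm_command: Moves the arm, as the interface text tells. Its arguments: {"type":"object","properties":{"moves":{"type":"array","items":{"type":"array","items":{"type":"number"}}},"jaw":{"type":"number"},"grip_force":{"type":"number"}},"required":["moves"]}

```bash
ls; mkdir -p pics; cat > h.py <<'E'
from workcell import *
import numpy as np, cv2
def save(c,n): cv2.imwrite(f'pics/{n}.png',c['frame'])
def cloud(c):
    K,k1=c['K'],c['k1']; h,w=c['range_z'].shape
    u,v=np.meshgrid(np.arange(w),np.arange(h))
    xd=(u-K[0,2])/K[0,0]; yd=(v-K[1,2])/K[1,1]
    x,y=xd.copy(),yd.copy()
    for _ in range(8):
        f=1+k1*(x*x+y*y); x,y=xd/f,yd/f
    z=c['range_z'].astype(float)
    P=np.stack([x*z,y*z,z],-1)
    W=(P-c['t'])@c['R']
    W[z==0]=np.nan
    return W
E
python3 - <<'E'
from h import *
o=get_obs(); print({k:np.round(v,3) for k,v in o.items()})
import workcell; print([ (n,getattr(workcell,n)) for n in dir(workcell) if 'pinch' in n])
for n in('scene','top'):
    c=capture(n); save(c,n+'0'); np.savez(n+'0.npz',**c)
    print(n,c['K'].tolist(),c['k1'],(-c['R'].T@c['t']).round())
E
```

```text
pics
{'time': np.float64(0.0), 'joint_pos': array([68.056, 23.602, -0.73 , 91.502,  0.322, 64.99 , -4.71 ]), 'joint_velocities': array([0.011, 0.051, 0.018, 0.069, 0.076, 0.018, 0.063]), 'effort': array([ 0.0000e+00, -5.8795e+01,  6.4200e-01, -2.9107e+01, -5.4000e-02,
        1.8000e-02,  0.0000e+00]), 'ee_pos': array([ 193.328, -593.825,  221.804]), 'ee_rot': array([-1.79908e+02,  7.00000e-03,  1.80390e+01]), 'wrist_force': array([ 0.064, -0.048,  0.588]), 'torque': array([-0.038, -0.043, -0.027]), 'gripper_force': np.float64(0.0), 'width': np.float64(1.0)}
[('pinch_z', 18.700000000000003)]
scene [[349.1237318225327, 0.0, 258.1101489428919], [0.0, 349.1237318225327, 195.93211145481501], [0.0, 0.0, 1.0]] -0.0018627320040536322 [1104. -156.  933.]
top [[457.214210072359, 0.0, 256.67206915318053], [0.0, 457.214210072359, 194.036595862946], [0.0, 0.0, 1.0]] -0.008577627624683304 [ 447.   -7. 1612.]
```

View pics.

View pics/scene0.png

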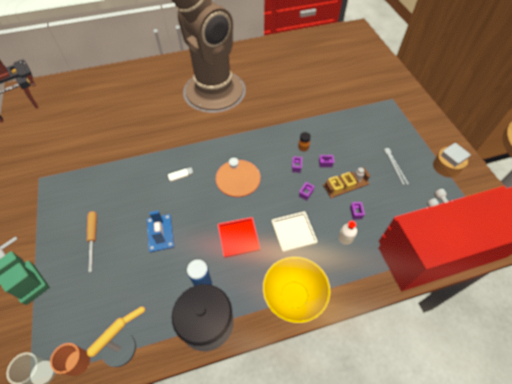

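View pics/top0.png

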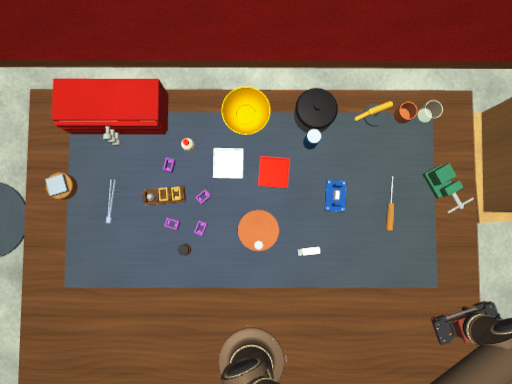

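The scene view shows the rack at (347,183), the gauge at (160,231), the turntable at (238,178) and the trays at (238,237) red and (295,231) white. The top view has the rack at (163,195) with the punch in its left slot and sleeves at (163,195) and (176,194). In that view the gauge is at (336,196), the turntable at (258,231), the tin at (258,245), white tray at (228,163) and red tray at (274,172).

```bash
python3 - <<'E'
from h import *
def L(n): return dict(np.load(n+'0.npz'))
cs={n:L(n) for n in('scene','top')}; W={n:cloud(c) for n,c in cs.items()}
def rect(P,n): 
    (c,s,a)=cv2.minAreaRect(P.astype(np.float32)); print(n,len(P),np.round(c,1),np.round(s,1),round(a,1), 'mean',P.mean(0).round(1))
hsv={n:cv2.cvtColor(c['frame'],cv2.COLOR_BGR2HSV) for n,c in cs.items()}
def sel(n,box,zr,hr=None,smin=0,smax=255,vmin=0):
    u0,u1,v0,v1=box; m=np.zeros(W[n].shape[:2],bool); m[v0:v1,u0:u1]=1
    z=W[n][...,2]; m&=(z>zr[0])&(z<zr[1]); h=hsv[n]
    if hr: m&=(h[...,0]>=hr[0])&(h[...,0]<=hr[1])
    m&=(h[...,1]>=smin)&(h[...,1]<=smax)&(h[...,2]>=vmin)
    return W[n][m]
B={'top':dict(rack=(138,192,182,208),gauge=(320,353,176,216),tt=(232,285,205,256),white=(208,248,143,183),red=(254,294,152,192)),
 'scene':dict(rack=(318,375,165,200),gauge=(140,180,205,258),tt=(210,265,150,200),white=(265,322,205,255),red=(212,265,212,262))}
for n in B:
    b=B[n]; print(n)
    for k,zr,kw in [('rack',(20,50),{}),('rack',(4,50),{}),('gauge',(5,80),dict(hr=(95,125),smin=120)),('gauge',(55,80),{}),('gauge',(35,52),dict(smax=110)),('tt',(9,20),dict(hr=(0,20),smin=100)),('tt',(29,45),{}),('white',(-3,25),dict(smax=60,vmin=150)),('red',(-3,25),dict(hr=(0,6),smin=150))]:
        P=sel(n,b[k],zr,**kw)
        if len(P)>3: rect(P[:,:2],f'{k} {zr}'); print('    z',np.percentile(P[:,2],[5,50,95]).round(1))
    P=sel(n,b['rack'],(20,50),hr=(15,32),smin=130,vmin=140); print('brass',len(P)); rect(P[:,:2],'brass')
c=cs['top']['frame']; a=cv2.resize(c[178:212,134:196],None,fx=8,fy=8,interpolation=cv2.INTER_CUBIC); b=cv2.resize(c[174:218,316:356],None,fx=8,fy=8,interpolation=cv2.INTER_CUBIC)
d=cs['scene']['frame']; e=cv2.resize(d[165:200,315:377],None,fx=6,fy=6,interpolation=cv2.INTER_CUBIC);f=cv2.resize(d[203:260,138:182],None,fx=6,fy=5,interpolation=cv2.INTER_CUBIC)
o=np.zeros((600,800,3),np.uint8)
for im,x,y in((a,0,0),(b[:340],497,0),(e[:,:372],0,310-38),(f[:258],400,342)): 
    im=im[:600-y,:800-x]; o[y:y+im.shape[0],x:x+im.shape[1]]=im
cv2.imwrite('pics/crop.png',o)
E
```

```text
top
rack (20, 50) 352 [568.5 305.2] [ 44.6 144.1] 4.4 mean [567.4 296.4]
    z [22.7 36.5 44.5]
rack (4, 50) 732 [571.1 304.6] [186.4  88.6] 90.0 mean [566.7 300.4]
    z [ 4.6 16.4 42.7]
gauge (5, 80) 507 [ 568.6 -295.8] [ 71.5 110.7] 88.9 mean [ 566.3 -294.3]
    z [ 6.  11.2 68.3]
gauge (55, 80) 46 [ 566.7 -295.2] [23.9 73. ] 85.7 mean [ 568.4 -294.8]
    z [63.9 68.7 75.3]
gauge (35, 52) 51 [ 567.6 -295.5] [17.9 28.6] 88.4 mean [ 566.8 -295.3]
    z [36.5 42.5 48.2]
tt (9, 20) 1054 [447.  -24.6] [139.1 139.6] 0.0 mean [448.5 -24.7]
    z [10.4 15.1 19.3]
tt (29, 45) 60 [395.6 -24.5] [27.2 27.5] 0.1 mean [395.6 -24.5]
    z [31.1 36.8 42.3]
white (-3, 25) 902 [683.6  83.2] [109.6 109.9] 89.5 mean [684.2  81.8]
    z [-0.9  5.2 17.2]
red (-3, 25) 848 [653.  -79.1] [105.3 107.5] 85.7 mean [653.  -78.9]
    z [-0.7  4.6 16.6]
brass 157
brass 157 [570.3 282. ] [44.6 81.3] 4.4 mean [571.2 279.4]
scene
rack (20, 50) 499 [571.9 303.4] [ 47.5 144. ] 3.4 mean [573.8 294. ]
    z [22.8 36.6 41.9]
rack (4, 50) 842 [560.9 305.8] [190.2 134.2] 73.1 mean [573.5 296.5]
    z [ 4.7 27.  40.5]
gauge (5, 80) 518 [ 572.4 -297.1] [ 68.2 108.6] 85.8 mean [ 574.7 -295.5]
    z [ 8.5 11.6 69.6]
gauge (55, 80) 104 [ 571.1 -296.4] [26.3 74.6] 85.9 mean [ 572.9 -296.2]
    z [58.3 68.7 73.1]
gauge (35, 52) 82 [ 570.7 -294.6] [22.8 75.2] 85.3 mean [ 580.5 -295.1]
    z [37.1 44.7 49.6]
tt (9, 20) 1198 [450.8 -24.8] [141.9 139.4] 85.6 mean [455.6 -26.2]
    z [12.5 15.9 18.7]
tt (29, 45) 57 [400.7 -24.1] [26.1 29. ] 74.6 mean [400.2 -24.7]
    z [33.2 37.6 40.6]
white (-3, 25) 1510 [694.3  67.3] [151.6 152.4] 88.8 mean [688.4  84.5]
    z [ 0.2  4.7 17. ]
red (-3, 25) 1186 [651.  -79.7] [104.6 110.1] 85.6 mean [651.8 -79.6]
    z [ 2.2  5.4 17.2]
brass 298
brass 298 [574.3 280.5] [45.4 87.9] 3.4 mean [576.  281.2]
```

View pics/crop.png

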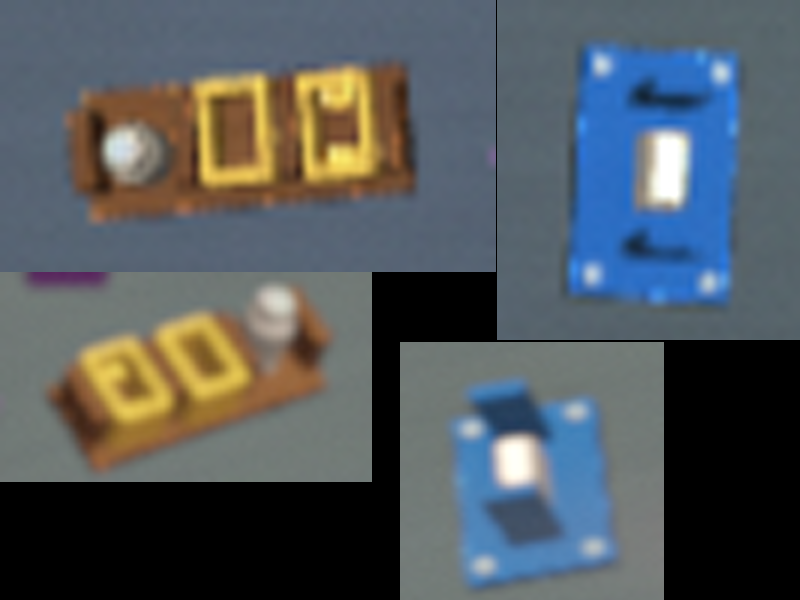

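The crops show two brass sleeves in the rack. The one at the right in the top view (crop (335,125)) visibly has lumps, and the one beside the punch (crop (232,130)) looks clean. The gauge pin is at crop (663,170). Next I'll refine the poses with plane intersections.

```bash
cat >> h.py <<'E'
def onplane(c,pix,z):
    pix=np.asarray(pix,float).reshape(-1,2);K=c['K'];k1=float(c['k1'])
    d=np.stack([(pix[:,0]-K[0,2])/K[0,0],(pix[:,1]-K[1,2])/K[1,1]],1); s=d.copy()
    for _ in range(8): s=d/(1+k1*(s**2).sum(1,keepdims=True))
    r=np.c_[s,np.ones(len(s))]@c['R']; C=-c['R'].T@c['t']
    return (C+r*((z-C[2])/r[:,2])[:,None])[:,:2]
def mask_rects(c,box,lo,hi,z,amin=15):
    """HSV blobs in box (4x upsampled) -> rect on plane z"""
    u0,u1,v0,v1=box;S=4
    im=cv2.resize(c['frame'][v0:v1,u0:u1],None,fx=S,fy=S,interpolation=cv2.INTER_CUBIC)
    m=cv2.inRange(cv2.cvtColor(im,cv2.COLOR_BGR2HSV),lo,hi)
    cs,_=cv2.findContours(m,cv2.RETR_EXTERNAL,cv2.CHAIN_APPROX_NONE)
    out=[]
    for k in cs:
        if cv2.contourArea(k)<amin*S*S: continue
        p=(k[:,0,:]+.5)/S-.5+[u0,v0]
        q=onplane(c,p,z).astype(np.float32); out.append(cv2.minAreaRect(q))
    return out
def show(rs,n):
    for c,s,a in rs: print(n,np.round(c,1),np.round(s,1),round(a,1))
def shift(x,y,z,yaw=None,o=None):
    o=o or get_obs(); from scipy.spatial.transform import Rotation as Ro
    R=Ro.from_euler('xyz',o['ee_rot'],degrees=True).as_matrix()
    print('t',round(o['time'],2),'pos',o['ee_pos'].round(1),'yaw',o['ee_rot'].round(2),'shift m',(R.T@(np.array([x,y,z])-o['ee_pos'])/1000).round(4),
      'turn', None if yaw is None else round(-np.radians((yaw-o['ee_rot'][2]+180)%360-180),4), 'w',round(o['width']*88,1),'F',o['wrist_force'].round(1),'g',round(float(o['gripper_force']),1))
E
python3 - <<'E'
from h import *
for n,rb,gb in(('top',(138,192,180,210),(318,355,174,218)),('scene',(318,375,165,205),(138,182,203,260))):
    c=dict(np.load(n+'0.npz'))
    show(mask_rects(c,rb,(18,120,130),(35,255,255),38,8),n+' brass')
    show(mask_rects(c,gb,(95,110,60),(125,255,255),10),n+' base')
    show(mask_rects(c,gb,(0,0,180),(180,70,255),45,8),n+' pin')
shift(570,300,222,94)
E
```

```text
top brass [569.4 302.8] [45.9 35.6] 5.3
top brass [572.8 259.7] [48.3 34. ] 7.5
top base [ 568.8 -296.4] [ 72.9 113.7] 86.2
top pin [ 569.2 -296.2] [16.6 31.9] 84.7
scene brass [581.9 257.3] [42.5 60.4] 88.7
scene brass [580.  301.4] [44.6 61.6] 87.5
scene base [ 561.7 -296.8] [ 70.6 133.9] 85.5
scene pin [ 632.2 -320.4] [9.5 9.8] 73.1
scene pin [ 635.9 -270.5] [9.4 9.1] 73.1
scene pin [ 572.1 -297.7] [21.4 33.4] 89.3
scene pin [ 544.2 -314.8] [ 9.7 10.7] 73.1
t 0.1 pos [ 193.4 -593.9  221.9] yaw [-1.7992e+02  1.0000e-02  1.8040e+01] shift m [ 0.6349 -0.7333  0.0009] turn -1.3258 w 87.6 F [0.3 0.2 0.5] g 0.0
```

Request:
{"api": "arm_command", "payload": {"moves": [[0.313, -0.347, 0, -1.326], [0.313, -0.347, 0, -1.326], [0.313, -0.347, 0, -1.326], [0.313, -0.347, 0, -1.326], [0.313, -0.347, 0, -1.326], [0.313, -0.347, 0, -1.326], [0.313, -0.347, 0, -1.326], [0.313, -0.347, 0, -1.326], [0.313, -0.347, 0, -1.326], [0.313, -0.347, 0, -1.326], [0.313, -0.347, 0, -1.326], [0.313, -0.347, 0, -1.326]], "jaw": 1, "grip_force": 25}}

```text
time: 1.1
ee_pos: [385.7, -161.5, 223.0]
ee_rot: [179.9, -0.1, 94.7]
wrist_force: [0.1, -0.0, 1.0]
width: 1.002
gripper_force: 0.0
```

```bash
python3 -c "
from h import *
shift(573,260,150,94)"
```

```text
t 1.1 pos [ 385.7 -161.5  223. ] yaw [ 1.7992e+02 -6.0000e-02  9.4670e+01] shift m [0.4048 0.2209 0.0737] turn 0.0117 w 88.1 F [ 0.1 -0.   1. ] g 0.0
```

Request:
{"api": "arm_command", "payload": {"moves": [[0.405, 0.221, 0.06, 0.012], [0.405, 0.221, 0.06, 0.012], [0.405, 0.221, 0.06, 0.012], [0.405, 0.221, 0.06, 0.012], [0.405, 0.221, 0.06, 0.012], [0.405, 0.221, 0.06, 0.012], [0.405, 0.221, 0.06, 0.012], [0.405, 0.221, 0.06, 0.012], [0.405, 0.221, 0.06, 0.012], [0.405, 0.221, 0.06, 0.012], [0.405, 0.221, 0.06, 0.012], [0.405, 0.221, 0.06, 0.012]]}}

```text
time: 2.1
ee_pos: [575.8, 259.0, 160.9]
ee_rot: [-179.9, -0.2, 93.6]
wrist_force: [-0.9, -0.9, -0.5]
width: 1.0
gripper_force: 0.0
```

Request:
{"api": "arm_command", "payload": {"moves": [[0, 0, 0, 0], [0, 0, 0, 0]]}}

```text
time: 2.27
ee_pos: [575.4, 251.4, 161.7]
ee_rot: [-179.9, 0.1, 93.3]
wrist_force: [-0.7, -0.9, 0.0]
width: 0.998
gripper_force: 0.0
```

```bash
python3 -c "
from h import *
shift(573,260,13,94)"
```

```text
t 2.27 pos [575.4 251.4 161.7] yaw [-1.799e+02  6.000e-02  9.334e+01] shift m [ 0.0089 -0.0016  0.1487] turn -0.0116 w 87.8 F [-0.7 -0.9  0. ] g 0.0
```

Request:
{"api": "arm_command", "payload": {"moves": [[0.009, -0.002, 0.03, -0.012], [0.009, -0.002, 0.06, -0.012], [0.009, -0.002, 0.08, -0.012], [0.009, -0.002, 0.1, -0.012], [0.009, -0.002, 0.1, -0.012], [0.009, -0.002, 0.1, -0.012], [0.009, -0.002, 0.1, -0.012]]}}

```text
time: 2.85
ee_pos: [574.2, 259.8, 64.2]
ee_rot: [179.9, 0.0, 93.9]
wrist_force: [0.8, 0.2, -0.5]
width: 1.0
gripper_force: 0.0
```

```bash
python3 -c "
from h import *
shift(573,260,13,94)
c=capture('top');save(c,'t1')"; python3 -c "
import cv2;a=cv2.imread('pics/t1.png')[150:240,120:240];cv2.imwrite('pics/t1c.png',cv2.resize(a,None,fx=6,fy=6,interpolation=2))"
```

```text
t 2.85 pos [574.2 259.8  64.2] yaw [179.91   0.    93.91] shift m [ 0.0002 -0.0012  0.0512] turn -0.0016 w 88.0 F [ 0.8  0.2 -0.5] g 0.0
```

View pics/t1c.png

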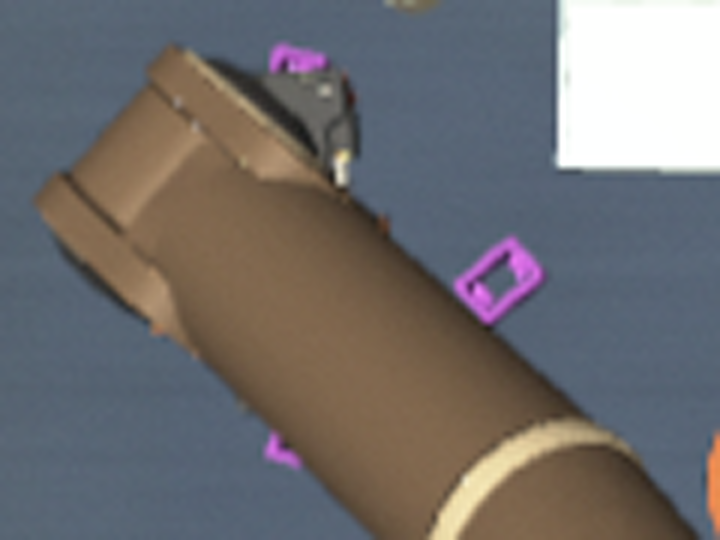

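The arm hides the rack from the top camera, and only the purple decoys show, for example at crop (500,280). I'll go down on the measurement.

Request:
{"api": "arm_command", "payload": {"moves": [[0, -0.001, 0.02, 0], [0, -0.001, 0.035, 0], [0, -0.001, 0.045, 0], [0, -0.001, 0.051, 0], [0, -0.001, 0.051, 0], [0, -0.001, 0.051, 0]]}}

```text
time: 3.4
ee_pos: [572.2, 261.0, 11.6]
ee_rot: [-180.0, 0.0, 94.0]
wrist_force: [0.5, 0.6, -0.5]
width: 0.998
gripper_force: 0.0
```

Request:
{"api": "arm_command", "payload": {"moves": [[0, 0, 0, 0], [0, 0, 0, 0], [0, 0, 0, 0], [0, 0, 0, 0], [0, 0, 0, 0], [0, 0, 0, 0], [0, 0, 0, 0], [0, 0, 0, 0]], "jaw": -1}}

```text
time: 4.07
ee_pos: [572.5, 260.8, 11.8]
ee_rot: [180.0, -0.0, 94.0]
wrist_force: [0.6, -0.7, 1.1]
width: 0.501
gripper_force: 25.0
```

```bash
python3 -c "
from h import *
shift(573,260,13,94)"
```

```text
t 4.07 pos [572.5 260.8  11.8] yaw [179.98  -0.    94.01] shift m [-0.0008  0.0004 -0.0012] turn 0.0001 w 44.0 F [ 0.6 -0.7  1.1] g 25.0
```

Request:
{"api": "arm_command", "payload": {"moves": [[0, 0, -0.03, 0], [0, 0, -0.06, 0], [0, 0, -0.09, 0], [-0.035, -0.015, -0.09, 0.14], [-0.07, -0.03, -0.09, 0.14], [-0.105, -0.044, -0.09, 0.14], [-0.14, -0.059, -0.09, 0.14], [-0.175, -0.074, -0.09, 0.14], [-0.21, -0.088, -0.09, 0.14], [-0.245, -0.103, -0.09, 0.14], [-0.278, -0.117, -0.09, 0.14], [-0.278, -0.117, -0.09, 0.14]]}}

```text
time: 5.07
ee_pos: [471.9, -32.5, 100.9]
ee_rot: [-179.8, 0.3, 85.5]
wrist_force: [-0.2, -0.4, -2.0]
width: 0.501
gripper_force: 25.0
```

Request:
{"api": "arm_command", "payload": {"moves": [[0, 0, 0, 0], [0, 0, 0, 0]]}}

```text
time: 5.23
ee_pos: [475.3, -24.2, 101.9]
ee_rot: [180.0, -0.0, 86.0]
wrist_force: [0.2, 0.3, -0.5]
width: 0.502
gripper_force: 25.0
```

```bash
python3 -c "
from h import *
shift(475,-25,20,86)
c=capture('scene');save(c,'s2');np.savez('s2.npz',**c)"
```

```text
t 5.23 pos [475.3 -24.2 101.9] yaw [ 1.7996e+02 -3.0000e-02  8.5970e+01] shift m [-0.0008 -0.0003  0.0819] turn -0.0006 w 44.2 F [ 0.2  0.3 -0.5] g 25.0
```

View pics/s2.png

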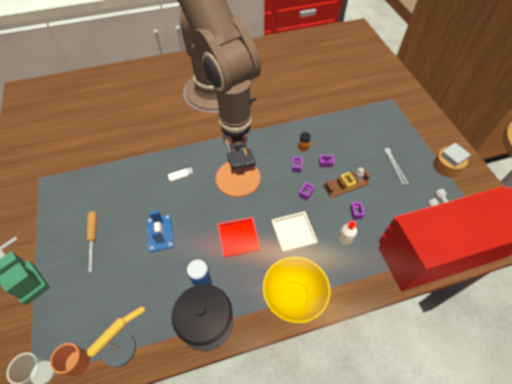

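The gripper is over the turntable at (240,160), and only the clean sleeve is left in the rack at (347,181). I'll set this one down.

Request:
{"api": "arm_command", "payload": {"moves": [[0, 0, 0.025, 0], [0, 0, 0.05, 0], [0, 0, 0.07, 0], [0, 0, 0.076, 0], [0, 0, 0.08, 0], [0, 0, 0.083, 0], [0, 0, 0.083, 0], [0, 0, 0.083, 0]]}}

```text
time: 5.95
ee_pos: [475.8, -24.2, 19.5]
ee_rot: [179.9, -0.0, 86.0]
wrist_force: [0.7, -0.4, -1.8]
width: 0.5
gripper_force: 25.0
```

Request:
{"api": "arm_command", "payload": {"moves": [[0, 0, 0, 0], [0, 0, 0, 0], [0, 0, 0, 0], [0, 0, 0, 0], [0, 0, 0, 0]], "jaw": 0.35}}

```text
time: 6.37
ee_pos: [475.2, -24.8, 18.8]
ee_rot: [180.0, 0.0, 86.0]
wrist_force: [-0.5, 0.6, -0.2]
width: 0.676
gripper_force: 0.0
```

Request:
{"api": "arm_command", "payload": {"moves": [[0, 0, -0.03, 0], [0, 0, -0.06, 0], [0, 0, -0.06, 1.571], [0, 0, -0.06, 1.571], [0, 0, -0.06, 1.571], [0, 0, -0.06, 1.571], [0, 0, -0.06, 1.571], [0, 0, -0.06, 1.571], [0, 0, -0.06, 1.571], [0, 0, -0.06, 1.571], [0, 0, -0.06, 1.571], [0, 0, -0.06, 1.571]]}}

```text
time: 7.37
ee_pos: [475.0, -24.7, 78.7]
ee_rot: [-180.0, -0.0, 14.0]
wrist_force: [0.7, 0.6, 0.5]
width: 0.676
gripper_force: 0.0
```

Request:
{"api": "arm_command", "payload": {"moves": [[0, 0, 0, 0.314], [0, 0, 0, 0.314], [0, 0, 0, 0.314], [0, 0, 0, 0.314]]}}

```text
time: 7.7
ee_pos: [475.0, -24.6, 78.7]
ee_rot: [180.0, -0.0, -3.8]
wrist_force: [0.1, -0.0, 0.9]
width: 0.678
gripper_force: 0.0
```

```bash
python3 -c "
from h import *
shift(475,-25,19.5,-4)
c=capture('scene');save(c,'s3');np.savez('s3.npz',**c)
show(mask_rects(c,(215,265,140,200),(18,90,110),(35,255,255),45,5),'brass')
c=capture('top');save(c,'t3');np.savez('t3.npz',**c)
show(mask_rects(c,(235,285,205,256),(18,90,110),(35,255,255),45,5),'brass')
"
```

```text
t 7.7 pos [475.  -24.6  78.7] yaw [ 1.7999e+02 -1.0000e-02 -3.7800e+00] shift m [0.     0.0004 0.0592] turn 0.0039 w 59.7 F [ 0.1 -0.   0.9] g 0.0
brass [482.9 -26.5] [34.5 62.1] 86.7
```

Request:
{"api": "arm_command", "payload": {"moves": [[0, 0, 0.02, 0.004], [0, 0, 0.04, 0.004], [0, 0, 0.052, 0.004], [0, 0, 0.059, 0.004], [0, 0, 0.059, 0.004], [0, 0, 0.059, 0.004]]}}

```text
time: 8.3
ee_pos: [475.0, -24.6, 19.7]
ee_rot: [-180.0, 0.0, -3.8]
wrist_force: [-0.7, -0.8, 0.1]
width: 0.677
gripper_force: 0.0
```

Request:
{"api": "arm_command", "payload": {"moves": [[0, 0, 0, 0], [0, 0, 0, 0], [0, 0, 0, 0], [0, 0, 0, 0], [0, 0, 0, 0]], "jaw": -1}}

```text
time: 8.72
ee_pos: [475.3, -24.6, 20.0]
ee_rot: [-180.0, -0.0, -3.8]
wrist_force: [-0.6, -1.8, 3.5]
width: 0.34
gripper_force: 24.9
```

```bash
python3 -c "
from h import *
shift(570,-296.5,120,-4)
"
```

```text
t 8.72 pos [475.3 -24.6  20. ] yaw [-1.80e+02 -4.00e-02 -3.84e+00] shift m [ 0.1128  0.2649 -0.0999] turn 0.0028 w 30.0 F [-0.6 -1.8  3.5] g 24.9
```

Request:
{"api": "arm_command", "payload": {"moves": [[0, 0, -0.03, 0.003], [0, 0, -0.06, 0.003], [0.014, 0.033, -0.08, 0.003], [0.028, 0.066, -0.09, 0.003], [0.042, 0.099, -0.09, 0.003], [0.056, 0.132, -0.09, 0.003], [0.07, 0.165, -0.09, 0.003], [0.084, 0.198, -0.09, 0.003], [0.098, 0.231, -0.09, 0.003], [0.113, 0.265, -0.09, 0.003], [0.113, 0.265, -0.09, 0.003], [0.113, 0.265, -0.09, 0.003]]}}

```text
time: 9.72
ee_pos: [569.3, -299.2, 108.8]
ee_rot: [180.0, 0.1, -4.2]
wrist_force: [-1.4, 0.2, -1.0]
width: 0.343
gripper_force: 25.0
```

Request:
{"api": "arm_command", "payload": {"moves": [[0, 0, 0, 0], [0, 0, 0, 0]]}}

```text
time: 9.88
ee_pos: [569.8, -294.9, 109.5]
ee_rot: [-179.9, 0.0, -3.9]
wrist_force: [0.1, 0.3, -1.2]
width: 0.347
gripper_force: 25.0
```

```bash
python3 -c "
from h import *
shift(570,-296.5,60,-4)
c=capture('scene');np.savez('s4.npz',**c)
a=c['frame'][170:270,90:230]
cv2.imwrite('pics/s4.png',cv2.resize(a,None,fx=5.5,fy=5.5,interpolation=2))
"
```

```text
t 9.88 pos [ 569.8 -294.9  109.5] yaw [-1.7994e+02  3.0000e-02 -3.9200e+00] shift m [0.0003 0.0016 0.0495] turn 0.0014 w 30.5 F [ 0.1  0.3 -1.2] g 25.0
```

View pics/s4.png

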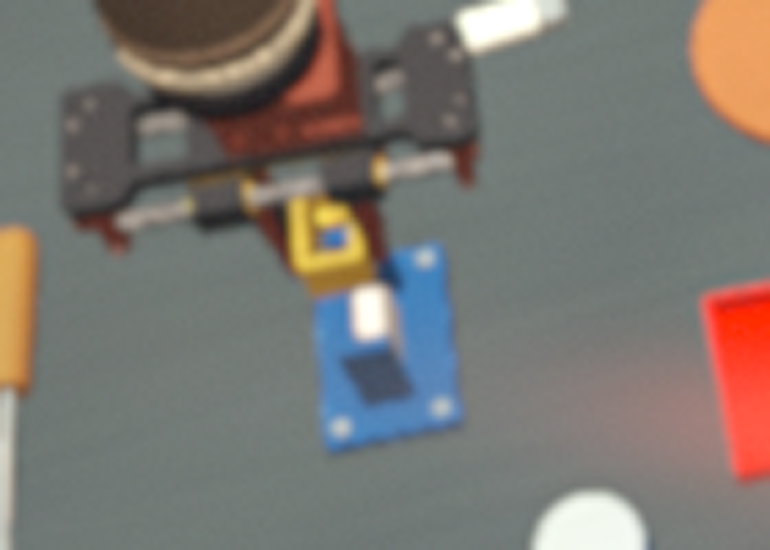

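The sleeve is held at crop (335,245), just above the gauge with the pin at crop (372,315). I'll go down in small steps and watch the force.

Request:
{"api": "arm_command", "payload": {"moves": [[0, 0.0015, 0.02, 0.001], [0, 0.0015, 0.04, 0.001], [0, 0.0015, 0.054, 0.001], [0, 0.0015, 0.058, 0.001], [0, 0.0015, 0.061, 0.001], [0, 0.0015, 0.063, 0.001], [0, 0.0015, 0.063, 0.001]]}}

```text
time: 10.52
ee_pos: [570.4, -297.9, 47.3]
ee_rot: [180.0, -0.1, -4.0]
wrist_force: [-0.2, 0.3, -1.5]
width: 0.339
gripper_force: 25.0
```

Request:
{"api": "arm_command", "payload": {"moves": [[0, 0, 0.001, 0], [0, 0, 0.002, 0], [0, 0, 0.003, 0], [0, 0, 0.004, 0], [0, 0, 0.004, 0]]}}

```text
time: 10.93
ee_pos: [570.4, -297.5, 42.9]
ee_rot: [-180.0, -0.0, -4.1]
wrist_force: [1.1, 1.7, -0.7]
width: 0.339
gripper_force: 25.0
```

```bash
python3 -c "
from h import *
shift(570,-296.5,39,-4);print(get_obs()['torque'].round(2))
c=capture('scene');np.savez('s5.npz',**c)
"
```

```text
t 10.93 pos [ 570.4 -297.5   42.9] yaw [-1.7997e+02 -5.0000e-02 -4.0600e+00] shift m [-0.0005 -0.001   0.0039] turn -0.001 w 29.9 F [ 1.1  1.7 -0.7] g 25.0
[ 0.6  -0.13 -0.01]
```

Request:
{"api": "arm_command", "payload": {"moves": [[0, -0.001, 0.001, 0], [0, -0.001, 0.002, 0], [0, -0.001, 0.003, 0], [0, -0.001, 0.004, 0], [0, -0.001, 0.004, 0]]}}

```text
time: 11.4
ee_pos: [569.7, -297.2, 39.1]
ee_rot: [180.0, 0.0, -4.1]
wrist_force: [-2.7, 1.8, 4.7]
width: 0.343
gripper_force: 25.0
```

Request:
{"api": "arm_command", "payload": {"moves": [[0, 0, 0.001, 0], [0, 0, 0.002, 0], [0, 0, 0.002, 0]]}}

```text
time: 11.65
ee_pos: [569.8, -297.3, 38.9]
ee_rot: [180.0, 0.0, -4.1]
wrist_force: [-7.0, 3.4, 18.6]
width: 0.343
gripper_force: 25.0
```

It stopped at TCP 38.9 mm (lower end about 34 mm) with 18.6 N on the wrist, so this is the lumpy sleeve and it goes to the red tray.

Request:
{"api": "arm_command", "payload": {"moves": [[0, 0, -0.015, 0], [0, 0, -0.045, 0], [0, 0, -0.075, 0], [0, 0, -0.08, 0], [0.01, -0.033, -0.08, 0], [0.02, -0.066, -0.08, 0], [0.03, -0.099, -0.08, 0], [0.04, -0.132, -0.08, 0], [0.05, -0.165, -0.08, 0], [0.06, -0.198, -0.08, 0], [0.068, -0.223, -0.08, 0], [0.068, -0.223, -0.08, 0]]}}

```text
time: 12.65
ee_pos: [655.2, -71.2, 115.9]
ee_rot: [-179.8, -0.0, -3.6]
wrist_force: [-0.3, 1.0, -0.7]
width: 0.333
gripper_force: 25.0
```

Request:
{"api": "arm_command", "payload": {"moves": [[0, 0, 0, 0], [0, 0, 0, 0], [0, 0, 0, 0]]}}

```text
time: 12.9
ee_pos: [653.0, -81.7, 116.2]
ee_rot: [179.9, 0.0, -4.2]
wrist_force: [-0.2, 0.1, -1.9]
width: 0.341
gripper_force: 25.0
```

```bash
python3 -c "
from h import *
shift(652.5,-79.5,9.3,-4)
"
```

```text
t 12.9 pos [653.  -81.7 116.2] yaw [ 1.7993e+02  4.0000e-02 -4.2100e+00] shift m [-0.0006 -0.0023  0.1069] turn -0.0036 w 30.0 F [-0.2  0.1 -1.9] g 25.0
```

Request:
{"api": "arm_command", "payload": {"moves": [[0, -0.002, 0.03, 0], [0, -0.002, 0.06, 0], [0, -0.002, 0.085, 0], [0, -0.002, 0.095, 0], [0, -0.002, 0.101, 0], [0, -0.002, 0.104, 0], [0, -0.002, 0.106, 0], [0, -0.002, 0.107, 0], [0, -0.002, 0.107, 0], [0, -0.002, 0.107, 0]]}}

```text
time: 13.73
ee_pos: [654.5, -77.6, 10.7]
ee_rot: [180.0, -0.1, -4.1]
wrist_force: [0.2, -0.5, -1.7]
width: 0.339
gripper_force: 25.0
```

Request:
{"api": "arm_command", "payload": {"moves": [[0, 0, 0.001, 0], [0, 0, 0.0015, 0], [0, 0, 0.002, 0], [0, 0, 0.002, 0]]}}

```text
time: 14.07
ee_pos: [654.3, -77.6, 9.1]
ee_rot: [180.0, -0.1, -4.1]
wrist_force: [-3.2, 1.4, 9.3]
width: 0.336
gripper_force: 25.0
```

Request:
{"api": "arm_command", "payload": {"moves": [[0, 0, -0.0005, 0], [0, 0, -0.0005, 0], [0, 0, -0.0005, 0], [0, 0, -0.0005, 0]], "jaw": 0.05}}

```text
time: 14.4
ee_pos: [653.8, -77.6, 8.1]
ee_rot: [180.0, 0.0, -4.1]
wrist_force: [0.2, -0.9, -0.4]
width: 0.518
gripper_force: 0.0
```

Request:
{"api": "arm_command", "payload": {"moves": [[0, 0, -0.02, 0], [0, 0, -0.05, 0], [0, 0, -0.09, 0], [0, 0, -0.13, 0], [0, 0, -0.13, 0], [0, 0, -0.13, 0]]}}

```text
time: 14.9
ee_pos: [655.6, -77.7, 141.2]
ee_rot: [180.0, -0.3, -4.1]
wrist_force: [-0.8, 0.3, -1.9]
width: 0.522
gripper_force: 0.0
```

```bash
python3 -c "
from h import *
shift(570,304,140,94)
c=capture('scene');np.savez('s6.npz',**c)
a=c['frame'][160:270,190:385]
cv2.imwrite('pics/s6.png',cv2.resize(a,None,fx=4,fy=4,interpolation=2))
"
```

```text
t 14.9 pos [655.6 -77.7 141.2] yaw [179.99  -0.32  -4.09] shift m [-0.1126 -0.3746  0.0005] turn -1.7119 w 46.0 F [-0.8  0.3 -1.9] g 0.0
```

View pics/s6.png

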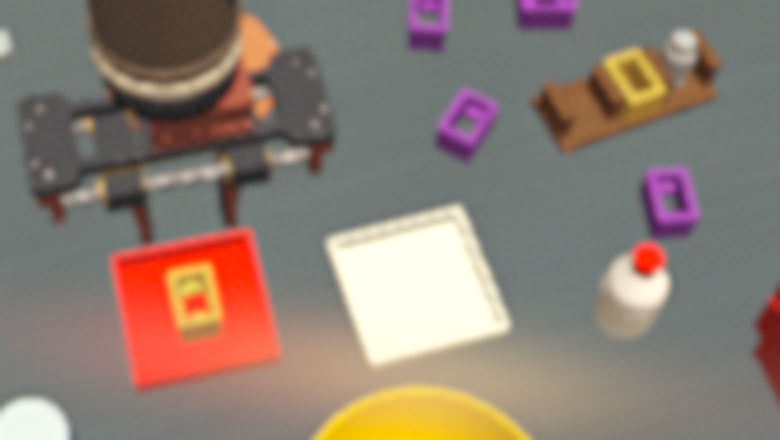

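The sleeve stands upright in the red tray at crop (195,300), and the clean one is still in the rack at crop (633,75). I'll go for that one now.

Request:
{"api": "arm_command", "payload": {"moves": [[-0.113, -0.375, 0, -1.712], [-0.113, -0.375, 0, -1.712], [-0.113, -0.375, 0, -1.712], [-0.113, -0.375, 0, -1.712], [-0.113, -0.375, 0, -1.712], [-0.113, -0.375, 0, -1.712], [-0.113, -0.375, 0, -1.712], [-0.113, -0.375, 0, -1.712], [-0.113, -0.375, 0, -1.712], [-0.113, -0.375, 0, -1.712], [-0.113, -0.375, 0, -1.712], [-0.113, -0.375, 0, -1.712]], "jaw": 1}}

```text
time: 15.95
ee_pos: [565.5, 306.6, 135.9]
ee_rot: [-179.8, 0.1, 82.5]
wrist_force: [0.7, -0.6, 0.7]
width: 0.999
gripper_force: 0.0
```

Request:
{"api": "arm_command", "payload": {"moves": [[0, 0, 0, -0.211], [0, 0, 0, -0.211], [0, 0, 0, -0.211], [0, 0, 0, -0.211]]}}

```text
time: 16.28
ee_pos: [567.0, 304.0, 136.3]
ee_rot: [-179.8, 0.0, 93.8]
wrist_force: [0.1, 0.1, 0.2]
width: 1.0
gripper_force: 0.0
```

```bash
python3 -c "
from h import *
shift(570,304,60,94)
"
```

```text
t 16.28 pos [567.  304.  136.3] yaw [-1.7984e+02  3.0000e-02  9.3780e+01] shift m [-0.0002  0.0032  0.0763] turn -0.0038 w 88.0 F [0.1 0.1 0.2] g 0.0
```

Request:
{"api": "arm_command", "payload": {"moves": [[0, 0.003, 0.03, -0.004], [0, 0.003, 0.06, -0.004], [0, 0.003, 0.08, -0.004], [0, 0.003, 0.1, -0.004], [0, 0.003, 0.115, -0.004], [0, 0.003, 0.122, -0.004], [0, 0.003, 0.122, -0.004], [0, 0.003, 0.122, -0.004]]}}

```text
time: 16.95
ee_pos: [570.8, 305.0, 16.4]
ee_rot: [-180.0, -0.0, 94.1]
wrist_force: [0.1, 0.5, 0.3]
width: 0.996
gripper_force: 0.0
```

Request:
{"api": "arm_command", "payload": {"moves": [[0, 0, 0, 0], [0, 0, 0, 0], [0, 0, 0, 0], [0, 0, 0, 0], [0, 0, 0, 0], [0, 0, 0, 0], [0, 0, 0, 0], [0, 0, 0, 0]], "jaw": -1}}

```text
time: 17.62
ee_pos: [570.9, 304.7, 16.3]
ee_rot: [180.0, -0.0, 94.2]
wrist_force: [-0.3, -0.4, 1.1]
width: 0.495
gripper_force: 24.9
```

```bash
python3 -c "
from h import *
shift(475,-25,13,86)
"
```

```text
t 17.62 pos [570.9 304.7  16.3] yaw [179.98  -0.    94.17] shift m [-0.3219 -0.1196  0.0032] turn 0.1426 w 43.5 F [-0.3 -0.4  1.1] g 24.9
```

Request:
{"api": "arm_command", "payload": {"moves": [[0, 0, -0.03, 0], [0, 0, -0.06, 0], [0, 0, -0.09, 0], [-0.036, -0.013, -0.09, 0.143], [-0.072, -0.027, -0.09, 0.143], [-0.108, -0.04, -0.09, 0.143], [-0.144, -0.053, -0.09, 0.143], [-0.18, -0.067, -0.09, 0.143], [-0.216, -0.08, -0.09, 0.143], [-0.252, -0.093, -0.09, 0.143], [-0.288, -0.107, -0.09, 0.143], [-0.322, -0.12, -0.09, 0.143]]}}

```text
time: 18.62
ee_pos: [473.3, -27.2, 106.0]
ee_rot: [-180.0, 0.0, 86.0]
wrist_force: [1.3, -0.3, -1.9]
width: 0.501
gripper_force: 25.0
```

Request:
{"api": "arm_command", "payload": {"moves": [[0, 0, 0, 0], [0, 0, 0, 0], [0, 0, 0, 0]]}}

```text
time: 18.87
ee_pos: [474.8, -24.7, 106.3]
ee_rot: [180.0, -0.0, 86.0]
wrist_force: [1.0, -0.7, -1.4]
width: 0.501
gripper_force: 25.0
```

```bash
python3 -c "
from h import *
shift(475,-25,23.3,86)
"
```

```text
t 18.87 pos [474.8 -24.7 106.3] yaw [ 1.7997e+02 -3.0000e-02  8.5970e+01] shift m [-0.0003  0.0002  0.083 ] turn -0.0006 w 44.1 F [ 1.  -0.7 -1.4] g 25.0
```

Request:
{"api": "arm_command", "payload": {"moves": [[0, 0, 0.025, 0], [0, 0, 0.05, 0], [0, 0, 0.07, 0], [0, 0, 0.076, 0], [0, 0, 0.08, 0], [0, 0, 0.083, 0], [0, 0, 0.083, 0], [0, 0, 0.083, 0]]}}

```text
time: 19.53
ee_pos: [475.4, -24.7, 24.0]
ee_rot: [179.9, -0.0, 86.0]
wrist_force: [1.0, -0.3, -1.2]
width: 0.502
gripper_force: 25.0
```

Request:
{"api": "arm_command", "payload": {"moves": [[0, 0, 0, 0], [0, 0, 0, 0], [0, 0, 0, 0], [0, 0, 0, 0], [0, 0, 0, 0]], "jaw": 0.35}}

```text
time: 19.95
ee_pos: [474.7, -25.3, 23.4]
ee_rot: [180.0, 0.0, 86.0]
wrist_force: [0.2, -0.1, 0.3]
width: 0.677
gripper_force: 0.0
```

Request:
{"api": "arm_command", "payload": {"moves": [[0, 0, -0.03, 0], [0, 0, -0.056, 0], [0, 0, -0.056, 1.571], [0, 0, -0.056, 1.571], [0, 0, -0.056, 1.571], [0, 0, -0.056, 1.571], [0, 0, -0.056, 1.571], [0, 0, -0.056, 1.571], [0, 0, -0.056, 1.571], [0, 0, -0.056, 1.571], [0, 0, -0.056, 1.571], [0, 0, -0.056, 1.571]]}}

```text
time: 20.95
ee_pos: [474.5, -25.1, 79.2]
ee_rot: [180.0, -0.0, 14.0]
wrist_force: [0.0, -0.4, 1.0]
width: 0.673
gripper_force: 0.0
```

Request:
{"api": "arm_command", "payload": {"moves": [[0, 0, 0, 0.314], [0, 0, 0, 0.314], [0, 0, 0, 0.314], [0, 0, 0, 0.314]]}}

```text
time: 21.28
ee_pos: [474.5, -25.1, 79.2]
ee_rot: [180.0, -0.0, -3.8]
wrist_force: [-0.2, -0.5, -0.2]
width: 0.675
gripper_force: 0.0
```

```bash
python3 -c "
from h import *
shift(475,-25,19.8,-4)
"
```

```text
t 21.28 pos [474.5 -25.1  79.2] yaw [ 1.7999e+02 -1.0000e-02 -3.7800e+00] shift m [ 0.0005 -0.0001  0.0594] turn 0.0038 w 59.4 F [-0.2 -0.5 -0.2] g 0.0
```

Request:
{"api": "arm_command", "payload": {"moves": [[0, 0, 0.02, 0.004], [0, 0, 0.04, 0.004], [0, 0, 0.052, 0.004], [0, 0, 0.059, 0.004], [0, 0, 0.059, 0.004], [0, 0, 0.059, 0.004]]}}

```text
time: 21.78
ee_pos: [474.5, -25.1, 20.2]
ee_rot: [-180.0, 0.0, -3.8]
wrist_force: [-0.8, -0.3, -0.2]
width: 0.675
gripper_force: 0.0
```

Request:
{"api": "arm_command", "payload": {"moves": [[0, 0, 0, 0], [0, 0, 0, 0], [0, 0, 0, 0], [0, 0, 0, 0], [0, 0, 0, 0]], "jaw": -1}}

```text
time: 22.2
ee_pos: [474.8, -25.1, 20.6]
ee_rot: [-180.0, -0.0, -3.8]
wrist_force: [-1.1, -1.7, 3.7]
width: 0.341
gripper_force: 24.9
```

```bash
python3 -c "
from h import *
shift(570,-297,110,-4)
"
```

```text
t 22.2 pos [474.8 -25.1  20.6] yaw [-1.80e+02 -5.00e-02 -3.85e+00] shift m [ 0.1133  0.2649 -0.0894] turn 0.0027 w 30.1 F [-1.1 -1.7  3.7] g 24.9
```

Request:
{"api": "arm_command", "payload": {"moves": [[0, 0, -0.03, 0.003], [0, 0, -0.06, 0.003], [0.014, 0.033, -0.08, 0.003], [0.028, 0.066, -0.09, 0.003], [0.042, 0.099, -0.09, 0.003], [0.056, 0.132, -0.09, 0.003], [0.07, 0.165, -0.09, 0.003], [0.084, 0.198, -0.09, 0.003], [0.098, 0.231, -0.09, 0.003], [0.113, 0.265, -0.09, 0.003], [0.113, 0.265, -0.09, 0.003], [0.113, 0.265, -0.09, 0.003]]}}

```text
time: 23.2
ee_pos: [568.7, -299.7, 109.3]
ee_rot: [180.0, 0.1, -4.2]
wrist_force: [0.0, 0.1, -1.5]
width: 0.343
gripper_force: 25.0
```

Request:
{"api": "arm_command", "payload": {"moves": [[0, 0, 0, 0], [0, 0, 0, 0], [0, 0, 0, 0]]}}

```text
time: 23.45
ee_pos: [569.5, -295.4, 110.2]
ee_rot: [-180.0, 0.0, -3.9]
wrist_force: [0.4, 1.2, -1.4]
width: 0.342
gripper_force: 25.0
```

```bash
python3 -c "
from h import *
shift(570,-297,48,-4)
"
```

```text
t 23.45 pos [ 569.5 -295.4  110.2] yaw [-1.7996e+02  1.0000e-02 -3.9000e+00] shift m [0.0006 0.0016 0.0622] turn 0.0017 w 30.1 F [ 0.4  1.2 -1.4] g 25.0
```

Request:
{"api": "arm_command", "payload": {"moves": [[0, 0.0005, 0.02, 0.001], [0, 0.0005, 0.04, 0.001], [0, 0.0005, 0.054, 0.001], [0, 0.0005, 0.058, 0.001], [0, 0.0005, 0.06, 0.001], [0, 0.0005, 0.062, 0.001], [0, 0.0005, 0.064, 0.001], [0, 0.0005, 0.066, 0.001], [0, 0.0005, 0.067, 0.001], [0, 0.0005, 0.067, 0.001]]}}

```text
time: 24.28
ee_pos: [569.9, -297.4, 43.6]
ee_rot: [-180.0, -0.0, -4.1]
wrist_force: [0.1, 0.8, -0.6]
width: 0.346
gripper_force: 25.0
```

Request:
{"api": "arm_command", "payload": {"moves": [[0, 0, 0.001, 0], [0, 0, 0.002, 0], [0, 0, 0.003, 0], [0, 0, 0.004, 0], [0, 0, 0.005, 0], [0, 0, 0.005, 0]]}}

```text
time: 24.78
ee_pos: [569.5, -297.3, 37.9]
ee_rot: [-180.0, 0.0, -4.1]
wrist_force: [0.5, 2.6, -2.5]
width: 0.337
gripper_force: 25.0
```

Request:
{"api": "arm_command", "payload": {"moves": [[0, -0.0005, 0.002, 0], [0, -0.0005, 0.004, 0], [0, -0.0005, 0.006, 0], [0, -0.0005, 0.008, 0], [0, -0.0005, 0.01, 0], [0, -0.0005, 0.012, 0], [0, -0.0005, 0.012, 0]]}}

```text
time: 25.37
ee_pos: [569.2, -297.2, 25.6]
ee_rot: [-180.0, 0.0, -4.1]
wrist_force: [-0.7, 0.7, -1.4]
width: 0.339
gripper_force: 25.0
```

Request:
{"api": "arm_command", "payload": {"moves": [[0, 0, 0.002, 0], [0, 0, 0.004, 0], [0, 0, 0.006, 0], [0, 0, 0.0075, 0], [0, 0, 0.0085, 0], [0, 0, 0.009, 0], [0, 0, 0.009, 0]]}}

```text
time: 25.95
ee_pos: [569.4, -297.2, 16.9]
ee_rot: [180.0, 0.0, -4.1]
wrist_force: [0.3, 0.5, -2.4]
width: 0.341
gripper_force: 25.0
```

Request:
{"api": "arm_command", "payload": {"moves": [[0, 0, 0.001, 0], [0, 0, 0.0015, 0], [0, 0, 0.002, 0], [0, 0, 0.0025, 0], [0, 0, 0.0025, 0]]}}

```text
time: 26.37
ee_pos: [569.5, -297.2, 15.6]
ee_rot: [180.0, -0.0, -4.1]
wrist_force: [-3.5, 1.6, 6.3]
width: 0.343
gripper_force: 25.0
```

Seated on the base plate, so it's clean and goes to the white tray.

Request:
{"api": "arm_command", "payload": {"moves": [[0, 0, -0.015, 0], [0, 0, -0.045, 0], [0, 0, -0.08, 0], [0, 0, -0.11, 0], [0, 0, -0.11, 0]]}}

```text
time: 26.78
ee_pos: [572.9, -299.1, 131.5]
ee_rot: [179.8, -0.5, -4.1]
wrist_force: [1.2, 0.4, -0.6]
width: 0.34
gripper_force: 25.0
```

Request:
{"api": "arm_command", "payload": {"moves": [[0.009, -0.037, 0, 0], [0.018, -0.074, 0, 0], [0.027, -0.111, 0, 0], [0.036, -0.148, 0, 0], [0.044, -0.185, 0, 0], [0.052, -0.222, 0, 0], [0.06, -0.259, 0, 0], [0.068, -0.296, 0, 0], [0.076, -0.333, 0, 0], [0.084, -0.365, 0, 0], [0.089, -0.387, 0, 0], [0.089, -0.387, 0, 0]]}}

```text
time: 27.78
ee_pos: [685.9, 90.5, 123.7]
ee_rot: [-179.8, 0.0, -3.6]
wrist_force: [-0.3, 1.8, -2.8]
width: 0.338
gripper_force: 25.0
```

Request:
{"api": "arm_command", "payload": {"moves": [[0, 0, 0, 0], [0, 0, 0, 0], [0, 0, 0, 0]]}}

```text
time: 28.03
ee_pos: [685.6, 80.2, 124.2]
ee_rot: [179.9, 0.0, -4.2]
wrist_force: [-0.0, 0.8, -1.6]
width: 0.337
gripper_force: 25.0
```

```bash
python3 -c "
from h import *
shift(685,83,9.5,-4)
"
```

```text
t 28.03 pos [685.6  80.2 124.2] yaw [ 1.7992e+02  2.0000e-02 -4.2100e+00] shift m [-0.0008 -0.0029  0.1147] turn -0.0037 w 29.7 F [-0.   0.8 -1.6] g 25.0
```

Request:
{"api": "arm_command", "payload": {"moves": [[-0.001, -0.003, 0.03, 0], [-0.001, -0.003, 0.06, 0], [-0.001, -0.003, 0.09, 0], [-0.001, -0.003, 0.102, 0], [-0.001, -0.003, 0.108, 0], [-0.001, -0.003, 0.111, 0], [-0.001, -0.003, 0.113, 0], [-0.001, -0.003, 0.114, 0], [-0.001, -0.003, 0.114, 0], [-0.001, -0.003, 0.114, 0]]}}

```text
time: 28.87
ee_pos: [685.8, 85.7, 11.9]
ee_rot: [-180.0, -0.1, -4.1]
wrist_force: [1.1, 0.5, -1.4]
width: 0.338
gripper_force: 25.0
```

Request:
{"api": "arm_command", "payload": {"moves": [[0, 0, 0.0005, 0], [0, 0, 0.001, 0], [0, 0, 0.0015, 0], [0, 0, 0.0015, 0]]}}

```text
time: 29.2
ee_pos: [685.2, 85.7, 9.7]
ee_rot: [-180.0, -0.0, -4.1]
wrist_force: [0.1, 0.5, 2.1]
width: 0.343
gripper_force: 25.0
```

Request:
{"api": "arm_command", "payload": {"moves": [[0, 0, 0, 0], [0, 0, 0, 0], [0, 0, 0, 0], [0, 0, 0, 0]], "jaw": 0.05}}

```text
time: 29.53
ee_pos: [685.0, 85.6, 9.1]
ee_rot: [180.0, -0.0, -4.1]
wrist_force: [-0.1, 0.9, 0.4]
width: 0.52
gripper_force: 0.0
```

Request:
{"api": "arm_command", "payload": {"moves": [[0, 0, -0.02, 0], [0, 0, -0.05, 0], [0, 0, -0.09, 0], [0, 0, -0.13, 0], [-0.04, 0, -0.16, 0], [-0.08, 0, -0.18, 0], [-0.12, 0, -0.18, 0], [-0.12, 0, -0.18, 0]]}}

```text
time: 30.2
ee_pos: [560.4, 95.1, 190.8]
ee_rot: [180.0, 0.0, -4.0]
wrist_force: [0.0, 0.3, -0.4]
width: 0.524
gripper_force: 0.0
```

```bash
python3 -c "
from h import *
shift(685,83,9.5,-4)
c=capture('scene')
a=c['frame'][120:270,130:410]
cv2.imwrite('pics/s7.png',cv2.resize(a,None,fx=2.8,fy=2.8,interpolation=2))
"
```

```text
t 30.2 pos [560.4  95.1 190.8] yaw [ 1.7999e+02  3.0000e-02 -3.9600e+00] shift m [0.1252 0.0034 0.1812] turn 0.0007 w 46.1 F [ 0.   0.3 -0.4] g 0.0
```

View pics/s7.png

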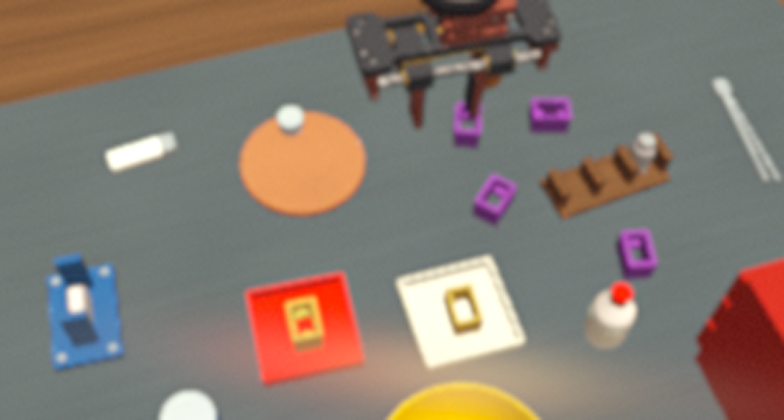

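The clean sleeve stands in the white tray at crop (462,310) and the lumpy one in the red tray at crop (303,320). The punch and tin haven't moved, so I'm handing in.

```bash
python3 -c "
from h import *
print(finish_job())"
```

```text
the job is handed in; nothing more can be done
None
```

I tried both sleeves on the gauge pin and handed the job in after about 30 s: the lumpy one, which stopped about 34 mm above the bench, stands in the red tray, and the clean one, which reached the base plate, stands in the white tray.

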